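# Clamp a re-backed book in the ratchet book clamp

## Task

Stand the blue book, spine up, between the pad and the backstop of the book clamp, then turn the ratchet knob clockwise until the book is squeezed with about 10 N, and let go so that the pawl keeps it clamped at that tooth. Feel for the load as you turn: the ratchet cannot be turned back, and squeezing the book at 20 N or more crushes it. Do not disturb the other things on the desk.

Things in the scene. Friction and masses are not known exactly. Their poses are not given: they have to be found in the camera images.
- clamp: Book clamp screwed to the desk: plywood base 150 (x) by 275 (y, -161 to +114) by 12 mm; its top is the bed the book stands on. Origin on the desk. It works along its own y: ratchet knob at y = -105 mm, pad in the middle, backstop at +y; all centred on x = 0. Jaw, pad and backstop are 100 to 130 mm long in x and end 56 mm above the desk.
- opening (a point): Point on the bed (12 mm above the desk) at the pad's starting face, axes as the clamp: clamp y = -14 mm. The facing backstop was set by hand and its place is NOT measured: its face is anywhere 60 to 92 mm from this point along +y. It stays put in use; the pad moves towards it.
- jaw: Aluminium jaw carriage with a sprung rubber pad. Origin 12 mm above the desk, at the clamp's x = y = 0 at the start; it moves along the clamp's +y by 20 mm per rad of the knob. The unloaded pad's face is 14 mm to the -y side of this origin; the pad yields on springs, up to 18 mm. Once the book is squeezed between pad and backstop each tooth adds about 7 N.
- ratchet (a joint): Turn of knob and wheel (rad), 0 at the start, growing clockwise from above, at most 3.5. 20 teeth: it rests on the pawl at about 0, 0.314, 0.628 ... (up to 0.05 less under load). Let go, it falls back to the last tooth passed. It needs 0.02 N m per newton on the book, plus a return spring growing evenly from 0.06 to 0.095, and up to 0.08 for the pawl riding up each tooth, alike on every tooth.
- knob_grip (a point): Point on the knob's vertical axis, 70 mm above the desk, the height to grip. The knob is a black bar 60 mm long, 14 mm thick, from 46 to 86 mm above the desk; this point's x axis lies along the bar and turns with it (along the clamp's x at the start), z up. Toothed wheel of 92 mm diameter beneath, its top 30 mm above the desk.
- pawl (a joint): Red sprung pawl on the +x side of the wheel: angle in rad, 0 to -0.05 when it sits in a tooth gap, growing to about 0.15 as it rides over a tooth tip.
- book: Blue hardback book of about 0.3 kg standing on its fore-edge, spine up: 120 mm (x) by 40 mm thick (y) by 90 mm tall. Origin at the centre of its underside, z up. At the start it stands on the desk left of the clamp. In the clamp its thickness lies along the clamp's y, its length along the clamp's x (either way round), and it slides along the bed as the pad pushes it.
- pencil_cup: Grey pencil cup, 76 mm across, with pencils to 165 mm; bystander. Origin at the centre of its underside.
- stapler: Red and black stapler 130 by 36 by 50 mm; bystander. Origin at the centre of its underside.
- tape_dispenser: Black tape dispenser 150 by 60 by 92 mm; bystander. Origin at the centre of its underside.

How it is judged:
By the outcome, as a careful person would: the job done as asked, in the order asked, and still so for the second after the job is handed in, with the robot touching nothing.
It also fails if it takes over 67 s, if anything falls off the work surface, if the arm or the gripper's body presses on something with over 40 N, if the wrist force passes 120 N, or if a joint passes its speed limit or range.

## Robot

A 7-joint arm with a two-finger parallel gripper is mounted at the origin on the work surface. World frame = base frame: x ahead of the robot, y to its left, z up, the work surface at z = 0. Lengths are in m, angles in rad, forces in N, time in s.
With the tool pointing down it reaches from about 0.4 to 0.85 m from the base axis. Payload 4.5 kg.
Tool frame: the origin (TCP) lies midway between the tips of the shut fingers; the grasp point (between the pads) lies 19 mm behind it; z points along the fingers, y is the line along which they close (so a half turn about z gives the same grasp; the last joint's range is limited). The gripper opens to 85 mm and grips with 20 to 120 N. Pads are 22 mm wide; open, the fingers measure 114 mm over their backs; the gripper's body (76 mm by 85 mm) begins 54 mm behind the grasp point. The pads swing forward as they close: fully open they stand 13 mm farther back than shut.
Start: joints at [1.263, 0.689, -0.195, 1.565, 0.157, 0.902, -0.215], TCP at [0.21, -0.589, 0.231] pointing down, gripper open.
Joint ranges: [-3.01, 3.01], [-0.46, 2.08], [-1.47, 1.51], [0.13, 2.56], [-1, 4.14], [0.04, 2.09], [-2.66, 2.66]. Speed limits (rad/s): [2.57, 2.57, 3.14, 3.14, 3.14, 3.14, 3.14].

## Interface

Orientations are given as a unit quaternion [x, y, z, w].
In Python, from rig import bot, vision gives the robot as it stands (bot), with the cameras (vision).
- The arm moves only by the shell command python3 inch.py [OPENING] [FORCE], which reads ROWS from standard input. ROWS is a JSON list that holds a single list of rows (three levels of brackets), with 1 to 10 rows, each of 6 numbers: dx, dy, dz in m, then a rotation vector rx, ry, rz in rad; each row shifts and turns the commanded pose from where the row before left it, along the tool's axes as they then stand; what a row does not reach is not made up. A row lasts 1/10 s, in which the tool goes at most 0.05 m and 0.15 rad, less where a joint would pass 70% of its speed; a pose out of reach is approached as far as the arm can. OPENING is the finger opening in m, set as the command begins (- or left out keeps the last). The fingers move at their own pace and stop on an object; FORCE is the grip in N (left out, the last holds). Time passes only in rows, so rows that do not move let the fingers close. It prints the time, the measured TCP pose, the force, the opening and the grip force at its end. Input that does not fit is refused with a message, and nothing moves.
- bot.get_state(): the state, without advancing time (a new reading comes with each control period).
- vision.snapshot(name): name is "scene" or "top"; returns the picture (400x640x3 uint8, red, green, blue); there is no depth.
- vision.camera_params(name): a dict with "camera_matrix" (3x3 intrinsics, pixels), "rvec" (rotation vector, rad) and "tvec" (3), from world to camera coordinates, as OpenCV has them. Camera axes: x right, y down, z forward; pixel columns grow to the right and rows downward; lengths in m; the calibration is good to about 2 mm. A picture is of the moment at which its call begins. camera_params takes no time and is no camera call.
- bot.finish_job(): hands the job in; it is judged then, once.
The state is a dict: "t": time; "joint_pos": joint angles; "joint_vel": joint speeds; "effort": joint torques, N m; "tcp_pos": TCP position; "eef_rot": TCP orientation; "contact_force": force on the tool from outside, world axes, zero at the start; "ft_torque": the same for the moment, N m; "gripper_width": finger opening in m; "grip_force": force on a finger pad.
Only numpy, scipy, OpenCV 4.12 (cv2) and the standard library are available. Lean on these libraries where they do the work, as an engineer would, in place of code of your own. Each camera call takes 0.05 s, during which the arm holds its last target. There are 200 camera calls.

## Working session

There is one attempt and no reset: what is moved stays moved. The work goes in short steps, Python scripts to look and compute and a shell command to move; the robot and the scene stay as the last step left them, time stands still between calls to the robot, and variables do not carry over. Pictures are saved under pics/ and viewed, at most 10 in all, crops included, and the job is handed in when it is done.

```bash
ls; mkdir -p pics
python3 - <<'E'
from rig import bot, vision
import cv2,numpy as np
for n in ("scene","top"):
    im=vision.snapshot(n); cv2.imwrite(f"pics/{n}0.png",im[:,:,::-1])
    p=vision.camera_params(n); R=cv2.Rodrigues(np.array(p["rvec"]))[0]
    print(n,np.round(p["camera_matrix"],1).tolist(),np.round(-R.T@np.array(p["tvec"]).ravel(),3),np.round(R,2).tolist())
s=bot.get_state(); print(s)
E
```

```text
inch.py
pics
rig.py
scene [[363.3, 0.0, 315.6], [0.0, 363.3, 201.7], [0.0, 0.0, 1.0]] [1.029 0.261 0.806] [[-0.51, 0.86, -0.0], [0.69, 0.41, -0.59], [-0.51, -0.3, -0.81]]
top [[389.6, 0.0, 318.7], [0.0, 389.6, 197.6], [0.0, 0.0, 1.0]] [ 0.473 -0.     0.997] [[-0.01, -1.0, 0.04], [-0.99, 0.01, -0.1], [0.1, -0.04, -0.99]]
{'t': 0.1, 'joint_pos': array([ 1.26277595,  0.68992976, -0.19452395,  1.56625726,  0.15730408,
        0.90249584, -0.21507732]), 'joint_vel': array([-0.0008999 , -0.00135559, -0.00057989, -0.00449043,  0.00116924,
       -0.00050904,  0.00026292]), 'effort': array([-2.99460058e-03, -5.40594399e+01, -1.27117373e+00, -1.58983898e+01,
        9.40031139e-03,  4.42850083e-03,  6.24983244e-06]), 'tcp_pos': array([ 0.20926146, -0.58829679,  0.23054125]), 'eef_rot': array([ 9.85420946e-01,  1.70131824e-01, -2.04112740e-04, -8.24298483e-04]), 'contact_force': array([-0.07716076,  0.71573165, -0.31731415]), 'ft_torque': array([-0.01162061, -0.01195282,  0.04373809]), 'grip_force': 0.0, 'gripper_width': 0.08551522826597151}
```

View pics/top0.png

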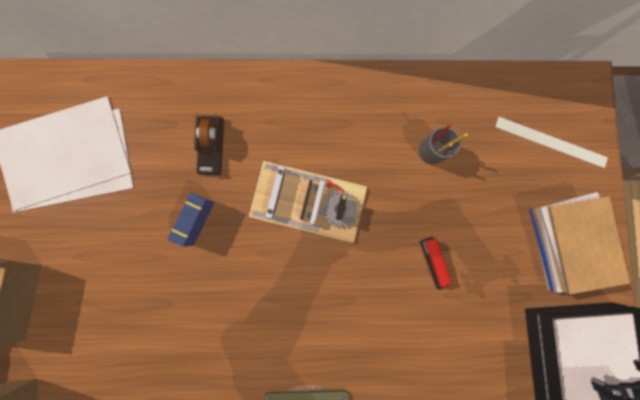

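View pics/scene0.png

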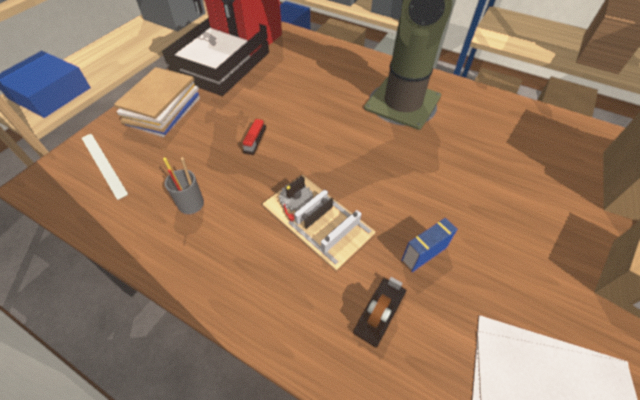

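The top view shows the book at about (190,220), the clamp from (250,165) to (367,240) with its knob at (342,207), and the backstop at about (275,192). The tape dispenser is near the book at (209,145). The scene view agrees. I'll enlarge both to measure.

Run:
```python
import cv2,numpy as np
def crop(f,x,y,w,h,k,out):
    im=cv2.imread(f)[y:y+h,x:x+w]; im=cv2.resize(im,None,fx=k,fy=k,interpolation=cv2.INTER_CUBIC)
    for i in range(0,w,10): cv2.line(im,(i*k,0),(i*k,4 if (x+i)%50 else 12),(0,255,0),1)
    for i in range(0,h,10): cv2.line(im,(0,i*k),(4 if (y+i)%50 else 12,i*k),(0,255,0),1)
    cv2.imwrite(out,im)
crop("pics/top0.png",240,150,140,100,5,"pics/topc.png")
crop("pics/scene0.png",250,160,140,110,5,"pics/scc.png")
# book blue mask in top
im=cv2.imread("pics/top0.png"); h=cv2.cvtColor(im,cv2.COLOR_BGR2HSV)
m=cv2.inRange(h,(100,90,40),(130,255,255)); m[:, :150]=0;m[:,240:]=0;m[:180]=0;m[260:]=0
m=cv2.morphologyEx(m,cv2.MORPH_CLOSE,np.ones((9,9)))
c=max(cv2.findContours(m,0,2)[0],key=cv2.contourArea); print(cv2.boxPoints(cv2.minAreaRect(c)),cv2.approxPolyDP(c,2.5,True).reshape(-1,2).tolist())
```

```text
[[179.00003 222.00002]
 [192.14029 210.0543 ]
 [197.7059  216.17647]
 [184.56564 228.12218]] [[193, 211], [189, 213], [188, 221], [179, 222], [188, 225]]
```

View pics/topc.png

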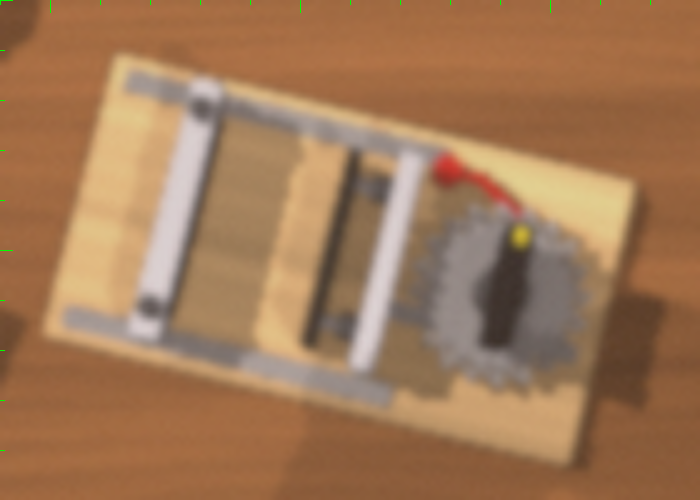

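View pics/scc.png

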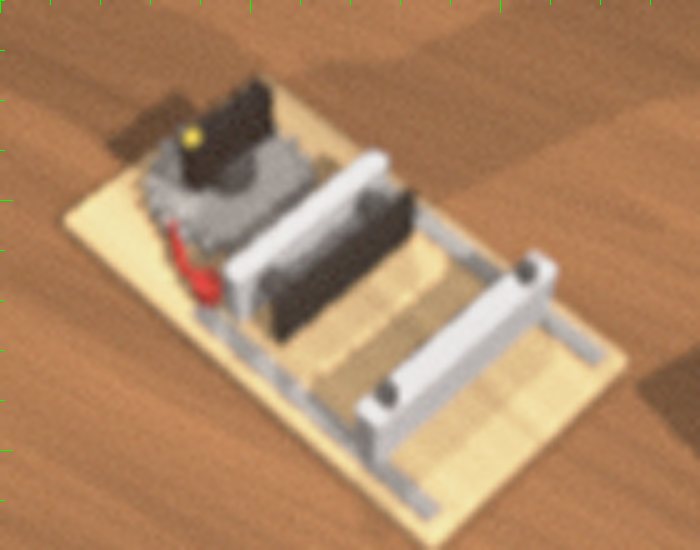

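Base corners in the top crop are (118,55), (635,182), (575,465) and (45,335). The knob's dot is at (520,237), and the backstop and pad faces are visible. In the scene crop the corners are (65,220), (628,360), (435,548) and (265,78). Next I'll crop the book in both views.

```bash
cat > h.py <<'E'
import cv2,numpy as np
from rig import bot, vision
P={n:vision.camera_params(n) for n in("scene","top")}
def proj(n,X):
    p=P[n]; return cv2.projectPoints(np.array(X,float).reshape(-1,3),np.array(p["rvec"]),np.array(p["tvec"]),np.array(p["camera_matrix"]),None)[0].reshape(-1,2)
def back(n,uv,z):
    p=P[n];R=cv2.Rodrigues(np.array(p["rvec"]))[0];K=np.array(p["camera_matrix"]);c=-R.T@np.array(p["tvec"]).ravel()
    d=(R.T@np.linalg.inv(K)@np.c_[np.array(uv,float).reshape(-1,2),np.ones(np.size(uv)//2)].T).T
    return c+d*((z-c[2])/d[:,2])[:,None]
def T(pose,X):
    x,y,a=pose;X=np.array(X,float);c,s=np.cos(a),np.sin(a)
    return np.c_[x+c*X[:,0]-s*X[:,1],y+s*X[:,0]+c*X[:,1],X[:,2]]
E
python3 - <<'E'
from h import *
from scipy.optimize import least_squares
tc=lambda L:np.array(L)/5+[240,150]
sc=lambda L:np.array(L)/5+[250,160]
X=[[.075,.114,.012],[.075,-.161,.012],[-.075,-.161,.012],[-.075,.114,.012]]
tu=tc([[118,55],[635,182],[575,465],[45,335]]); su=sc([[435,548],[65,220],[265,78],[628,360]])
f=lambda q,a=1,b=1:np.r_[a*(proj("top",T(q,X))-tu).ravel(),b*(proj("scene",T(q,X))-su).ravel()]
q=least_squares(f,[.5,.1,-.2]).x; print(q,np.round(f(q),1))
for a,b in((1,0),(0,1)): print(least_squares(lambda q:f(q,a,b),q).x)
def loc(W,q=q):
    c,s=np.cos(q[2]),np.sin(q[2]);d=W[:,:2]-q[:2];return np.round(np.c_[c*d[:,0]+s*d[:,1],-s*d[:,0]+c*d[:,1]]*1000,1).tolist()
print("backstop top",loc(back("top",tc([[217,95],[167,325]]),.056)),"scene",loc(back("scene",sc([[540,253],[358,405]]),.056)))
print("pad top",loc(back("top",tc([[350,155],[305,342]]),.056)),"scene",loc(back("scene",sc([[413,205],[275,315]]),.056)))
print("knob",loc(back("top",tc([[505,290],[520,237]]),.086)))
ims=[]
for f,x,y,w,h in(("top0",150,180,80,75),("scene0",390,205,80,75)):
    im=cv2.imread(f"pics/{f}.png")[y:y+h,x:x+w]; ims.append(cv2.resize(im,None,fx=5,fy=5,interpolation=cv2.INTER_CUBIC))
cv2.imwrite("pics/book.png",np.hstack(ims))
E
```

```text
[ 0.57228832  0.0137528  -0.25177465] [-1.7 -0.7 -0.8 -0.3 -2.   0.3 -2.2  0.2 -1.6 -0.9 -1.9 -0.8 -1.9 -2.3
 -0.3 -1.2]
[ 0.57183736  0.00954402 -0.24853765]
[ 0.57359325  0.01868939 -0.25568513]
backstop top [[59.3, 51.2], [-55.4, 46.8]] scene [[-65.3, 58.3], [62.3, 54.9]]
pad top [[46.3, -18.9], [-47.5, -19.6]] scene [[-42.0, -7.6], [54.7, -9.6]]
knob [[-2.7, -105.6], [23.3, -106.7]]
```

View pics/book.png

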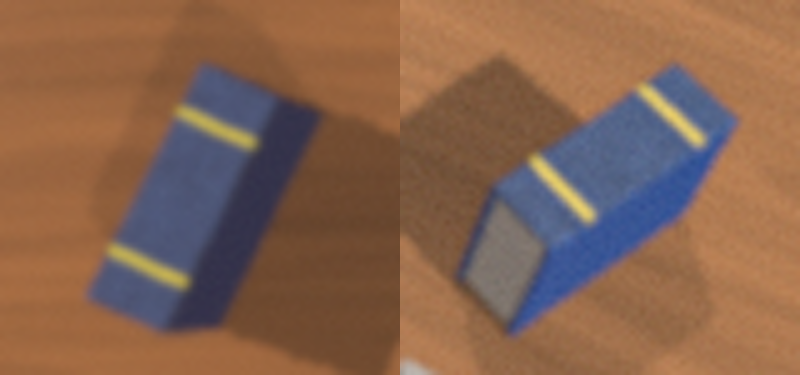

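The two cameras disagree by about 9 mm in y on the clamp. Each one, fitted alone, puts the pad at about −14 mm as it should be, and the gap at about 66 mm. Book spine corners are at top-crop (205,62), (278,97), (165,332), (88,297) and scene-crop (675,62), (738,120), (545,245), (497,187). I'll fit the book in each camera and compare biases.

Run:
```python
from h import *
from scipy.optimize import least_squares
o=.4
tu=np.array([[205,62],[278,97],[165,332],[88,297]])/5+[150-o,180-o]
su=np.array([[275,62],[338,120],[145,245],[97,187]])/5+[390-o,205-o]
W=back("top",tu,.09);S=back("scene",su,.09)
print(W.round(4).tolist(),S.round(4).tolist())
for w in(W,S): print([round(float(np.linalg.norm(w[i]-w[(i+1)%4])),4) for i in range(4)], w.mean(0).round(4))
# top corners order: far-left, far-right, near-right, near-left in top image. world x up, y left
X=[[.06,.02,.09],[.06,-.02,.09],[-.06,-.02,.09],[-.06,.02,.09]]
# scene: image ordering matched by nearest
from scipy.spatial.distance import cdist
idx=cdist(W,S).argmin(1);print(idx)
su=su[idx]
for a,b in((1,0),(0,1),(1,1)):
    r=least_squares(lambda q:np.r_[a*(proj("top",T(q,X))-tu).ravel(),b*(proj("scene",T(q,X))-su).ravel()],[.5,.3,-.4]);print(a,b,r.x.round(4),r.fun.round(1))
C=[[.075,.114,.012],[.075,-.161,.012],[-.075,-.161,.012],[-.075,.114,.012]]
tq=np.array([[118,55],[635,182],[575,465],[45,335]])/5+[240-o,150-o]; sq=np.array([[435,548],[65,220],[265,78],[628,360]])/5+[250-o,160-o]
for a,b in((1,0),(0,1),(1,1)):
    r=least_squares(lambda q:np.r_[a*(proj("top",T(q,C))-tq).ravel(),b*(proj("scene",T(q,C))-sq).ravel()],[.57,.01,-.25]);print(a,b,r.x.round(4),r.fun.round(1))
for n,u in(("tape",(209,145)),("cup",(437,150)),("stapler",(437,263))): print(n,back("top",[u],.04).round(3))
```

```text
[[0.5835, 0.2614, 0.09], [0.5669, 0.2276, 0.09], [0.4595, 0.2768, 0.09], [0.4759, 0.3119, 0.09]] [[0.459, 0.2799, 0.09], [0.4756, 0.3156, 0.09], [0.5827, 0.2621, 0.09], [0.5658, 0.2326, 0.09]]
[0.0376, 0.1181, 0.0387, 0.1189] [0.5215 0.2694 0.09  ]
[0.0394, 0.1197, 0.0339, 0.1167] [0.5208 0.2726 0.09  ]
[2 3 0 1]
1 0 [ 0.5215  0.2694 -0.4349] [-0.4 -0.3  0.7 -0.2  0.1  0.4 -0.4  0.2 -0.   0.  -0.  -0.  -0.  -0.
 -0.  -0. ]
0 1 [ 0.5206  0.2725 -0.4434] [-0.   0.  -0.   0.  -0.   0.  -0.   0.   1.1  0.8 -1.7 -0.6  0.3 -0.3
  0.4 -0.1]
1 1 [ 0.5212  0.271  -0.4388] [-1.  -0.2  0.1 -0.  -0.7  0.5 -1.2  0.2  0.5  0.8 -2.4 -0.6 -0.5 -0.5
 -0.4 -0.3]
1 0 [ 0.5729  0.0105 -0.2485] [-0.1 -0.5  0.8 -0.4 -0.2  0.3 -0.4  0.6 -0.  -0.  -0.  -0.  -0.  -0.
 -0.  -0. ]
0 1 [ 0.5731  0.0172 -0.2554] [-0.  -0.  -0.   0.  -0.   0.  -0.   0.  -0.3  0.5 -0.5  0.1 -0.4 -1.3
  1.2  0.2]
1 1 [ 0.5727  0.0136 -0.2515] [-1.2 -0.5 -0.3 -0.1 -1.6  0.5 -1.7  0.5 -1.3 -0.3 -1.7 -0.3 -1.6 -1.8
  0.  -0.7]
tape [[0.707 0.233 0.04 ]]
cup [[ 0.692 -0.339  0.04 ]]
stapler [[ 0.409 -0.326  0.04 ]]
```

Fused estimates: clamp (0.573, 0.014, yaw −0.251), book (0.521, 0.271, yaw −0.438), backstop gap about 66 mm. Now I'll move over to the book.

```bash
echo '[[[0.036,-0.0146,0,0,0,0],[0.036,-0.0146,0,0,0,0],[0.036,-0.0146,0,0,0,0],[0.036,-0.0146,0,0,0,0],[0.036,-0.0146,0,0,0,0],[0.036,-0.0146,0,0,0,0],[0.036,-0.0146,0,0,0,0],[0.036,-0.0146,0,0,0,0],[0.036,-0.0146,0,0,0,0],[0.036,-0.0146,0,0,0,0]]]' | python3 inch.py 0.085
echo '[[[0.0138,-0.035,0,0,0,0],[0.0138,-0.035,0,0,0,0],[0.0138,-0.035,0,0,0,0],[0.0138,-0.035,0,0,0,0],[0.0138,-0.035,0,0,0,0],[0.0138,-0.035,0,0,0,0],[0.0138,-0.035,0,0,0,0],[0.0138,-0.035,0,0,0,0]]]' | python3 inch.py
echo '[[[0.0138,-0.035,0,0,0,0],[0.0138,-0.035,0,0,0,0],[0.0138,-0.035,0,0,0,0],[0.0138,-0.035,0,0,0,0],[0.0138,-0.035,0,0,0,0],[0.0138,-0.035,0,0,0,0],[0.0138,-0.035,0,0,0,0],[0.0138,-0.035,0,0,0,0]]]' | python3 inch.py
echo '[[[0,0,0,0,0,-0.15],[0,0,0,0,0,-0.15],[0,0,0,0,0,-0.15],[0,0,0,0,0,-0.15],[0,0,0,0,0,-0.15],[0,0,0,0,0,-0.15],[0,0,0,0,0,-0.15],[0,0,0,0,0,-0.15]]]' | python3 inch.py
echo '[[[0,0,0,0,0,-0.15],[0,0,0,0,0,-0.15],[0,0,0,0,0,-0.15],[0,0,0,0,0,-0.15],[0,0,0,0,0,-0.15],[0,0,0,0,0,-0.15],[0,0,0,0,0,-0.15],[0,0,0,0,0,-0.11]]]' | python3 inch.py
cat >> h.py <<'E'
def go(x,y,z,yaw):
    "remaining move to world target in present tool axes"
    from scipy.spatial.transform import Rotation as Ro
    s=bot.get_state();R=Ro.from_quat(s["eef_rot"]);want=Ro.from_matrix(np.c_[[np.cos(yaw),np.sin(yaw),0],[np.sin(yaw),-np.cos(yaw),0],[0,0,-1]])
    print("t",round(s["t"],2),"tcp",s["tcp_pos"].round(4),"d",R.inv().apply(np.array([x,y,z])-s["tcp_pos"]).round(4),"rot",(R.inv()*want).as_rotvec().round(3),"F",s["contact_force"].round(1),"M",s["ft_torque"].round(3),"w",round(s["gripper_width"],4),"j",s["joint_pos"].round(2))
E
python3 -c "
from h import *
go(.521,.271,.23,np.pi-.438)"
```

```text
t: 1.1
tcp_pos: [0.5005, -0.3293, 0.2309]
eef_rot: [0.985, 0.17, -0.0, -0.0]
contact_force: [0.9, -0.5, 0.1]
gripper_width: 0.085
grip_force: 0.0
t: 1.9
tcp_pos: [0.5095, -0.0284, 0.2311]
eef_rot: [0.985, 0.17, -0.0, -0.0]
contact_force: [1.4, -0.1, 0.1]
gripper_width: 0.0847
grip_force: 0.0
t: 2.7
tcp_pos: [0.5196, 0.2724, 0.2309]
eef_rot: [0.985, 0.17, -0.0, 0.0]
contact_force: [0.0, -0.4, -0.6]
gripper_width: 0.0852
grip_force: 0.0
t: 3.5
tcp_pos: [0.5198, 0.2707, 0.2309]
eef_rot: [0.715, 0.699, -0.0, -0.0]
contact_force: [-0.7, 0.4, 0.5]
gripper_width: 0.085
grip_force: 0.0
t: 4.3
tcp_pos: [0.5199, 0.2705, 0.2308]
eef_rot: [0.216, 0.976, -0.0, -0.0]
contact_force: [0.3, 0.7, -0.4]
gripper_width: 0.0854
grip_force: 0.0
t 4.3 tcp [0.5199 0.2705 0.2308] d [-0.0008  0.0009  0.0008] rot [-0.001 -0.     0.003] F [ 0.3  0.7 -0.4] M [ 0.009  0.037 -0.006] w 0.0854 j [-0.14  0.73 -0.76  1.67  0.58  0.99  0.03]
```

```bash
echo '[[[0,0,0.03,0,0,0],[0,0,0.03,0,0,0],[0,0,0.03,0,0,0],[0,0,0.03,0,0,0],[0,0,0.03,0,0,0],[0,0,0.025,0,0,0],[0,0,0,0,0,0]]]' | python3 inch.py
echo '[[[0,0,0,0,0,0],[0,0,0,0,0,0],[0,0,0,0,0,0],[0,0,0,0,0,0],[0,0,0,0,0,0],[0,0,0,0,0,0],[0,0,0,0,0,0],[0,0,0,0,0,0]]]' | python3 inch.py 0.02 35
python3 -c "
from h import *
go(.521,.271,.055,np.pi-.438)
for n in ('scene','top'):
  cv2.imwrite(f'pics/{n}1.png',vision.snapshot(n)[:,:,::-1])
a=cv2.imread('pics/top1.png')[150:250,140:300];b=cv2.imread('pics/scene1.png')[160:300,340:500]
r=lambda i:cv2.resize(i,(400,int(i.shape[0]*2.5)),interpolation=2)
a,b=r(a),r(b);a=cv2.copyMakeBorder(a,0,b.shape[0]-a.shape[0],0,0,0);cv2.imwrite('pics/grip1.png',np.hstack([a,b]))"
```

```text
t: 5.0
tcp_pos: [0.5179, 0.269, 0.0529]
eef_rot: [0.218, 0.976, -0.003, -0.002]
contact_force: [-0.1, -1.2, 0.2]
gripper_width: 0.0846
grip_force: 0.0
t: 5.8
tcp_pos: [0.521, 0.2717, 0.0578]
eef_rot: [0.218, 0.976, 0.001, 0.001]
contact_force: [-0.8, -0.8, 6.1]
gripper_width: 0.0399
grip_force: 36.6
t 5.8 tcp [0.521  0.2717 0.0578] d [-0.0003 -0.0006  0.0028] rot [ 0.002  0.002 -0.002] F [-0.8 -0.8  6.1] M [-0.131  0.128  0.021] w 0.0399 j [-0.23  0.95 -0.58  1.79  0.82  0.66 -0.17]
```

View pics/grip1.png

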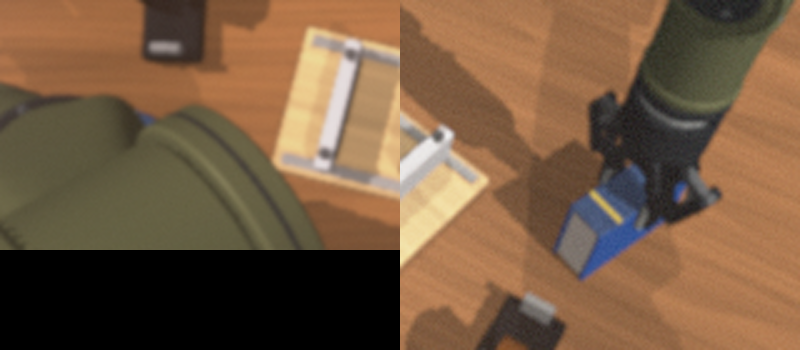

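The scene crop shows the fingers gripping the book across its thickness, at an opening of 39.9 mm. Lift it and carry it over the clamp.

```bash
echo '[[[0,0,-0.02,0,0,0],[0,0,-0.025,0,0,0],[0,0,-0.025,0,0,0],[0,0,-0.025,0,0,0],[0,0,-0.02,0,0,0],[0,0,0,0,0,-0.095],[0,0,0,0,0,-0.095],[0,0,0,0,0,0]]]' | python3 inch.py
python3 -c "
from h import *
go(.5776,.0325,.16,np.pi-.251)"
```

```text
t: 6.7
tcp_pos: [0.5197, 0.27, 0.1709]
eef_rot: [0.125, 0.992, -0.001, -0.0]
contact_force: [0.4, 0.6, -4.1]
gripper_width: 0.0396
grip_force: 37.0
t 6.7 tcp [0.5197 0.27   0.1709] d [-0.1149 -0.2158  0.0111] rot [-0.001 -0.001  0.001] F [ 0.4  0.6 -4.1] M [ 0.032  0.071 -0.037] w 0.0396 j [-0.14  0.81 -0.76  1.73  0.7   0.89  0.12]
```

```bash
echo '[[[-0.0128,-0.024,0,0,0,0],[-0.0128,-0.024,0,0,0,0],[-0.0128,-0.024,0,0,0,0],[-0.0128,-0.024,0,0,0,0],[-0.0128,-0.024,0,0,0,0],[-0.0128,-0.024,0,0,0,0],[-0.0128,-0.024,0,0,0,0],[-0.0128,-0.024,0,0,0,0],[-0.0128,-0.024,0,0,0,0],[0,0,0,0,0,0]]]' | python3 inch.py
python3 -c "
from h import *
go(.5776,.0325,.16,np.pi-.251)
for n in ('scene','top'):
  cv2.imwrite(f'pics/{n}2.png',vision.snapshot(n)[:,:,::-1])
a=cv2.imread('pics/top2.png')[140:260,230:390];b=cv2.imread('pics/scene2.png')[140:300,240:400]
r=lambda i:cv2.resize(i,(400,int(i.shape[0]*2.5)),interpolation=2)
a,b=r(a),r(b);a=cv2.copyMakeBorder(a,0,b.shape[0]-a.shape[0],0,0,0);cv2.imwrite('pics/over2.png',np.hstack([a,b]))"
```

```text
t: 7.7
tcp_pos: [0.5786, 0.0264, 0.1699]
eef_rot: [0.13, 0.992, -0.003, -0.001]
contact_force: [0.2, -1.0, -4.1]
gripper_width: 0.0397
grip_force: 37.2
t 7.7 tcp [0.5786 0.0264 0.1699] d [0.0025 0.0057 0.0099] rot [-0.006 -0.    -0.009] F [ 0.2 -1.  -4.1] M [-0.083 -0.042 -0.011] w 0.0397 j [ 0.31  0.81 -0.78  1.75  0.72  0.9   0.51]
```

View pics/over2.png

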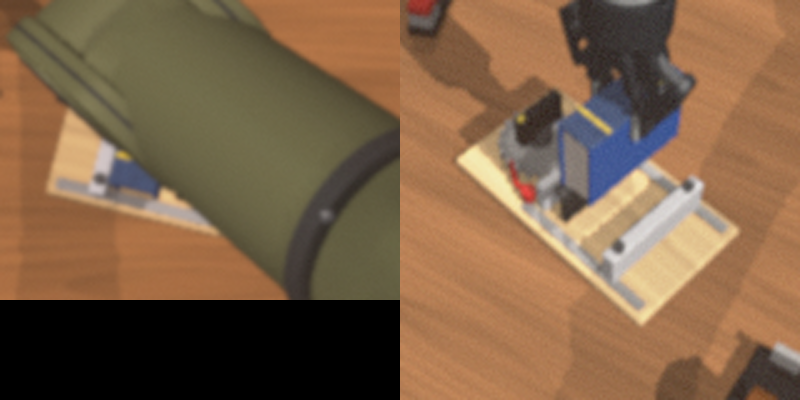

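The scene view shows the book held upright, aligned with the clamp, and above the gap. Settle and check the pose.

```bash
echo '[[[0,0,0,0,0,0],[0,0,0.02,0,0,0],[0,0,0,0,0,0],[0,0,0,0,0,0]]]' | python3 inch.py
python3 -c "
from h import *
go(.5776,.0325,.07,np.pi-.251)"
```

```text
t: 8.2
tcp_pos: [0.5778, 0.0342, 0.1513]
eef_rot: [0.124, 0.992, 0.0, -0.001]
contact_force: [-0.1, 0.2, -3.6]
gripper_width: 0.0396
grip_force: 37.1
t 8.2 tcp [0.5778 0.0342 0.1513] d [-0.0003 -0.0017  0.0813] rot [-0.    -0.001  0.003] F [-0.1  0.2 -3.6] M [-0.018 -0.044  0.029] w 0.0396 j [ 0.29  0.84 -0.77  1.77  0.75  0.86  0.49]
```

```bash
echo '[[[0,-0.0017,0.012,0,0,0],[0,0,0.015,0,0,0],[0,0,0.015,0,0,0],[0,0,0,0,0,0],[0,0,0,0,0,0]]]' | python3 inch.py
echo '[[[0,0,0.012,0,0,0],[0,0,0.012,0,0,0],[0,0,0.008,0,0,0],[0,0,0.004,0,0,0],[0,0,0,0,0,0],[0,0,0,0,0,0]]]' | python3 inch.py
python3 -c "
from h import *
go(.5776,.0325,.07,np.pi-.251)"
```

```text
t: 8.7
tcp_pos: [0.5775, 0.0316, 0.1086]
eef_rot: [0.124, 0.992, -0.0, -0.001]
contact_force: [0.4, 0.3, -3.5]
gripper_width: 0.0397
grip_force: 37.1
t: 9.3
tcp_pos: [0.578, 0.0317, 0.0734]
eef_rot: [0.125, 0.992, 0.0, 0.0]
contact_force: [0.1, -0.3, -4.0]
gripper_width: 0.0393
grip_force: 37.2
t 9.3 tcp [0.578  0.0317 0.0734] d [0.0006 0.0006 0.0034] rot [0.    0.    0.001] F [ 0.1 -0.3 -4. ] M [-0.013 -0.028 -0.047] w 0.0393 j [ 0.24  0.94 -0.68  1.81  0.87  0.72  0.39]
```

```bash
echo '[[[0,0,0.0015,0,0,0],[0,0,0.0015,0,0,0],[0,0,0,0,0,0],[0,0,0,0,0,0]]]' | python3 inch.py
echo '[[[0,0,0.0008,0,0,0],[0,0,0,0,0,0],[0,0,0,0,0,0]]]' | python3 inch.py
```

```text
t: 9.7
tcp_pos: [0.5779, 0.0315, 0.0704]
eef_rot: [0.125, 0.992, -0.0, 0.0]
contact_force: [-0.2, 0.0, -3.7]
gripper_width: 0.0396
grip_force: 37.2
t: 10.0
tcp_pos: [0.578, 0.0316, 0.0698]
eef_rot: [0.125, 0.992, -0.0, 0.0]
contact_force: [-1.4, -0.4, -0.6]
gripper_width: 0.0396
grip_force: 37.6
```

The book is resting on the bed: the weight is off the wrist at the expected height. Release and lift.

```bash
echo '[[[0,0,0,0,0,0],[0,0,0,0,0,0],[0,0,0,0,0,0],[0,0,0,0,0,0],[0,0,0,0,0,0]]]' | python3 inch.py 0.07
echo '[[[0,0,-0.01,0,0,0],[0,0,-0.025,0,0,0],[0,0,-0.025,0,0,0],[0,0,-0.03,0,0,0],[0,0,-0.03,0,0,0],[0,0,-0.01,0,0,0],[0,0,0,0,0,0]]]' | python3 inch.py
python3 -c "
from h import *
go(.5467,-.088,.2,np.pi-.251)"
```

```text
t: 10.5
tcp_pos: [0.578, 0.0316, 0.0696]
eef_rot: [0.125, 0.992, 0.0, 0.0]
contact_force: [-0.6, -0.3, 0.0]
gripper_width: 0.07
grip_force: 0.0
t: 11.2
tcp_pos: [0.5788, 0.0319, 0.2013]
eef_rot: [0.125, 0.992, 0.0, 0.002]
contact_force: [0.4, -0.8, -0.3]
gripper_width: 0.0697
grip_force: 0.0
t 11.2 tcp [0.5788 0.0319 0.2013] d [ 0.0014 -0.1241  0.0011] rot [0.001 0.003 0.001] F [ 0.4 -0.8 -0.3] M [0.041 0.014 0.05 ] w 0.0697 j [ 0.32  0.78 -0.82  1.72  0.68  0.95  0.55]
```

```bash
echo '[[[0,-0.025,0,0,0,0],[0,-0.025,0,0,0,0],[0,-0.025,0,0,0,0],[0,-0.025,0,0,0,0],[0.0014,-0.024,0,0,0,0],[0,0,0,0,0,0],[0,0,0,0,0,0]]]' | python3 inch.py 0.045
python3 -c "
from h import *
go(.5467,-.088,.051,np.pi-.251)
for n in ('scene','top'):
  cv2.imwrite(f'pics/{n}3.png',vision.snapshot(n)[:,:,::-1])
a=cv2.imread('pics/top3.png')[140:260,230:390];b=cv2.imread('pics/scene3.png')[140:300,240:400]
r=lambda i:cv2.resize(i,(400,int(i.shape[0]*2.5)),interpolation=2)
a,b=r(a),r(b);a=cv2.copyMakeBorder(a,0,b.shape[0]-a.shape[0],0,0,0);cv2.imwrite('pics/over3.png',np.hstack([a,b]))"
```

```text
t: 11.9
tcp_pos: [0.5452, -0.0884, 0.1984]
eef_rot: [0.125, 0.992, 0.0, -0.001]
contact_force: [0.4, -0.0, 0.5]
gripper_width: 0.0449
grip_force: 0.0
t 11.9 tcp [ 0.5452 -0.0884  0.1984] d [-0.0017  0.0007  0.1474] rot [ 0.    -0.002  0.   ] F [ 0.4 -0.   0.5] M [0.036 0.008 0.022] w 0.0449 j [ 0.55  0.75 -0.83  1.8   0.7   0.91  0.72]
```

View pics/over3.png

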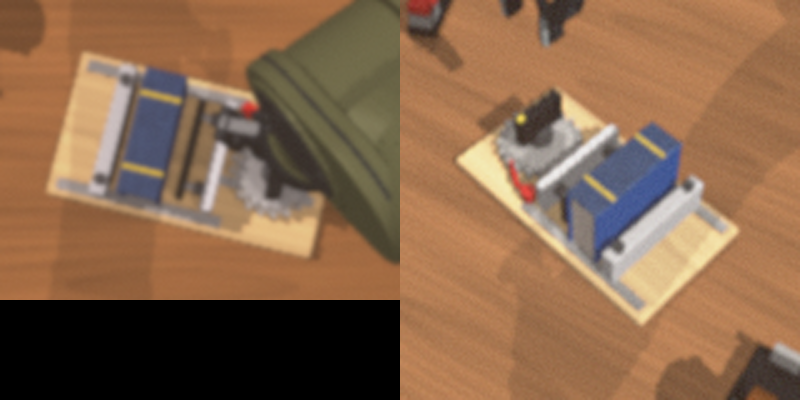

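The book stands upright between pad and backstop, and the gripper hovers over the knob. Descend and grip the bar.

```bash
echo '[[[-0.0017,0,0.025,0,0,0],[0,0,0.025,0,0,0],[0,0,0.025,0,0,0],[0,0,0.015,0,0,0],[0,0,0,0,0,0]]]' | python3 inch.py
echo '[[[0,0,0.015,0,0,0],[0,0,0.015,0,0,0],[0,0,0.015,0,0,0],[0,0,0.012,0,0,0],[0,0,0,0,0,0],[0,0,0,0,0,0]]]' | python3 inch.py
python3 -c "
from h import *
go(.5467,-.088,.051,np.pi-.251)"
echo '[[[0,0,0,0,0,0],[0,0,0,0,0,0],[0,0,0,0,0,0],[0,0,0,0,0,0],[0,0,0,0,0,0],[0,0,0,0,0,0]]]' | python3 inch.py 0.005 30
python3 -c "
from h import *
go(.5467,-.088,.051,np.pi-.251)"
```

```text
t: 12.5
tcp_pos: [0.5464, -0.0877, 0.1077]
eef_rot: [0.124, 0.992, 0.0, -0.002]
contact_force: [0.2, 0.1, -0.5]
gripper_width: 0.0448
grip_force: 0.0
t: 13.1
tcp_pos: [0.5475, -0.0885, 0.0523]
eef_rot: [0.124, 0.992, 0.0, -0.0]
contact_force: [0.5, 0.2, -0.4]
gripper_width: 0.0451
grip_force: 0.0
t 13.1 tcp [ 0.5475 -0.0885  0.0523] d [0.0009 0.0003 0.0013] rot [ 0.    -0.     0.001] F [ 0.5  0.2 -0.4] M [ 0.038 -0.017  0.048] w 0.0451 j [ 0.45  0.95 -0.65  1.89  0.95  0.65  0.51]
t: 13.7
tcp_pos: [0.5488, -0.0887, 0.0544]
eef_rot: [0.124, 0.992, -0.0, 0.002]
contact_force: [-0.6, -0.5, 9.6]
gripper_width: 0.0136
grip_force: 33.0
t 13.7 tcp [ 0.5488 -0.0887  0.0544] d [0.0022 0.0001 0.0034] rot [0.    0.003 0.001] F [-0.6 -0.5  9.6] M [-0.081  0.275  0.073] w 0.0136 j [ 0.45  0.95 -0.65  1.89  0.95  0.65  0.51]
```

```bash
cat > feel.py <<'E'
from h import *
import sys
S=[]
for i in range(int(sys.argv[1]) if len(sys.argv)>1 else 4): vision.snapshot("scene"); S.append(bot.get_state())
q=S[-1]["eef_rot"]; yaw=2*np.arctan2(q[1],q[0]); m=lambda k:np.mean([s[k] for s in S],0)
print("t %.2f turn %.3f"%(S[-1]["t"],(np.pi-.251)-yaw),"M",m("ft_torque").round(3),"F",m("contact_force").round(1),"tcp",m("tcp_pos").round(4),"grip",round(m("grip_force"),1),"j",S[-1]["joint_pos"].round(2))
E
echo '[[[0,0,-0.0033,0,0,0],[0,0,0,0,0,0],[0,0,0,0,0,0]]]' | python3 inch.py 0.005 60
python3 feel.py
echo '[[[0,0,0,0,0,0.05],[0,0,0,0,0,0.05],[0,0,0,0,0,0.05],[0,0,0,0,0,0.05],[0,0,0,0,0,0]]]' | python3 inch.py
python3 feel.py
```

```text
t: 14.0
tcp_pos: [0.5487, -0.0887, 0.0547]
eef_rot: [0.125, 0.992, 0.001, 0.001]
contact_force: [5.8, 0.6, -16.4]
gripper_width: 0.0131
grip_force: 62.7
t 14.20 turn -0.001 M [ 0.113 -1.262  0.064] F [  5.9   0.8 -16.8] tcp [ 0.5487 -0.0886  0.0547] grip 62.7 j [ 0.45  0.95 -0.65  1.89  0.95  0.65  0.52]
t: 14.7
tcp_pos: [0.5485, -0.0892, 0.0547]
eef_rot: [0.224, 0.975, 0.0, 0.001]
contact_force: [5.4, -0.1, -16.6]
gripper_width: 0.0134
grip_force: 62.6
t 14.90 turn 0.199 M [-0.123 -1.224  0.068] F [  5.4  -0.5 -16.3] tcp [ 0.5485 -0.0892  0.0547] grip 62.6 j [ 0.43  0.94 -0.6   1.89  0.91  0.62  0.35]
```

```bash
echo '[[[-0.0006,0.0003,0.002,0,0,0],[0,0,0,0,0,0]]]' | python3 inch.py
python3 feel.py
echo '[[[0,0,0,0,0,0.03],[0,0,0,0,0,0.03],[0,0,0,0,0,0]]]' | python3 inch.py
python3 feel.py 3
echo '[[[0,0,0,0,0,0.03],[0,0,0,0,0,0.03],[0,0,0,0,0,0]]]' | python3 inch.py
python3 feel.py 3
echo '[[[0,0,0,0,0,0.05],[0,0,0,0,0,0.05],[0,0,0,0,0,0]]]' | python3 inch.py
python3 feel.py 3
echo '[[[0,0,0,0,0,0.05],[0,0,0,0,0,0.05],[0,0,0,0,0,0]]]' | python3 inch.py
python3 feel.py 3
```

```text
t: 15.1
tcp_pos: [0.5486, -0.0893, 0.0546]
eef_rot: [0.223, 0.975, -0.001, 0.001]
contact_force: [0.4, -1.4, 2.2]
gripper_width: 0.0126
grip_force: 65.5
t 15.30 turn 0.199 M [-0.399 -0.1    0.082] F [-0.3 -1.9  4.3] tcp [ 0.5486 -0.0892  0.0545] grip 65.9 j [ 0.42  0.94 -0.6   1.89  0.91  0.62  0.35]
t: 15.6
tcp_pos: [0.5485, -0.0893, 0.0545]
eef_rot: [0.253, 0.968, -0.001, 0.001]
contact_force: [-0.5, -3.5, 6.9]
gripper_width: 0.013
grip_force: 66.1
t 15.75 turn 0.259 M [-0.476 -0.015  0.002] F [-0.8 -2.1  6.6] tcp [ 0.5485 -0.0894  0.0545] grip 66.1 j [ 0.42  0.93 -0.59  1.89  0.9   0.61  0.3 ]
t: 16.05
tcp_pos: [0.5484, -0.0895, 0.0545]
eef_rot: [0.282, 0.96, -0.001, 0.001]
contact_force: [-1.1, -2.6, 7.1]
gripper_width: 0.0129
grip_force: 66.3
t 16.20 turn 0.319 M [-0.512 -0.022  0.077] F [-1.  -2.6  7. ] tcp [ 0.5484 -0.0895  0.0545] grip 66.3 j [ 0.41  0.93 -0.57  1.89  0.88  0.6   0.25]
t: 16.5
tcp_pos: [0.5482, -0.0898, 0.0545]
eef_rot: [0.329, 0.944, -0.001, 0.001]
contact_force: [-0.6, -3.0, 6.3]
gripper_width: 0.0133
grip_force: 66.3
t 16.65 turn 0.419 M [-0.597  0.02   0.099] F [-1.1 -3.1  7. ] tcp [ 0.5482 -0.0897  0.0545] grip 66.3 j [ 0.4   0.92 -0.55  1.89  0.86  0.58  0.17]
t: 16.95
tcp_pos: [0.5481, -0.0899, 0.0545]
eef_rot: [0.376, 0.927, -0.001, 0.0]
contact_force: [-1.6, -3.5, 7.0]
gripper_width: 0.0132
grip_force: 66.4
t 17.10 turn 0.520 M [-0.648  0.102  0.07 ] F [-1.1 -3.2  7.1] tcp [ 0.548  -0.0899  0.0545] grip 66.4 j [ 0.38  0.92 -0.52  1.89  0.84  0.57  0.09]
```

```bash
cat >> feel.py <<'E'
g=lambda im:cv2.GaussianBlur(cv2.cvtColor(im,cv2.COLOR_BGR2GRAY),(0,0),1).astype(np.float32)
ref=cv2.imread("pics/scene3.png"); now=np.mean([vision.snapshot("scene")[:,:,::-1].astype(float) for _ in range(2)],0).astype(np.uint8)
hs=cv2.cvtColor(ref,cv2.COLOR_BGR2HSV); mk=np.zeros(ref.shape[:2],np.uint8); mk[188:248,304:358]=cv2.inRange(hs,(100,80,30),(130,255,255))[188:248,304:358]
mk=cv2.dilate(mk,np.ones((5,5)))
W=np.eye(2,3,dtype=np.float32)
cc,W=cv2.findTransformECC(g(ref),g(now),W,cv2.MOTION_TRANSLATION,(3,200,1e-5),mk,5)
q=(.5728,.0138,-.251); a,b=proj("scene",T(q,[[0,.02,.08],[0,.03,.08]])); v=(b-a)/10
d=W[:,2]; print("book mm %.2f"%(d@v/(v@v)),"perp px %.2f cc %.3f"%(np.cross(v,d)/np.linalg.norm(v),cc))
cv2.imwrite("pics/last.png",now)
E
python3 feel.py 2 2>&1 | grep -v Warn
echo '[[[0,0,0,0,0,0.05],[0,0,0,0,0,0.05],[0,0,0,0,0,0]]]' | python3 inch.py
python3 feel.py 2 2>&1 | grep -v Warn
echo '[[[0,0,0,0,0,0.05],[0,0,0,0,0,0.05],[0,0,0,0,0,0.05],[0,0,0,0,0,0]]]' | python3 inch.py
python3 feel.py 2 2>&1 | grep -v Warn
```

```text
t 17.20 turn 0.520 M [-0.669  0.084  0.067] F [-1.1 -3.2  6.5] tcp [ 0.548  -0.0899  0.0545] grip 66.4 j [ 0.38  0.92 -0.52  1.89  0.84  0.57  0.09]
Traceback (most recent call last):
  File "feel.py", line 12, in <module>
    cc,W=cv2.findTransformECC(g(ref),g(now),W,cv2.MOTION_TRANSLATION,(3,200,1e-5),mk,5)
         ~~~~~~~~~~~~~~~~~~~~^^^^^^^^^^^^^^^^^^^^^^^^^^^^^^^^^^^^^^^^^^^^^^^^^^^^^^^^^^
cv2.error: OpenCV(4.12.0) /io/opencv/modules/video/src/ecc.cpp:589: error: (-7:Iterations do not converge) The algorithm stopped before its convergence. The correlation is going to be minimized. Images may be uncorrelated or non-overlapped in function 'findTransformECC'

t: 17.6
tcp_pos: [0.5478, -0.0902, 0.0545]
eef_rot: [0.423, 0.906, -0.001, 0.0]
contact_force: [-3.4, -2.7, 7.7]
gripper_width: 0.0131
grip_force: 66.4
  d=W[:,2]; print("book mm %.2f"%(d@v/(v@v)),"perp px %.2f cc %.3f"%(np.cross(v,d)/np.linalg.norm(v),cc))
t 17.70 turn 0.620 M [-0.67   0.136 -0.051] F [-2.  -3.4  7.4] tcp [ 0.5478 -0.0902  0.0545] grip 66.4 j [ 0.37  0.91 -0.5   1.89  0.81  0.55  0.02]
book mm 0.02 perp px -0.01 cc 0.987
t: 18.2
tcp_pos: [0.5475, -0.0904, 0.0545]
eef_rot: [0.489, 0.872, -0.002, 0.0]
contact_force: [-3.0, -4.8, 8.5]
gripper_width: 0.0134
grip_force: 66.5
t 18.30 turn 0.770 M [-0.824  0.249  0.129] F [-2.6 -3.7  8.7] tcp [ 0.5475 -0.0904  0.0545] grip 66.5 j [ 0.35  0.9  -0.46  1.89  0.77  0.53 -0.1 ]
Traceback (most recent call last):
  File "feel.py", line 12, in <module>
    cc,W=cv2.findTransformECC(g(ref),g(now),W,cv2.MOTION_TRANSLATION,(3,200,1e-5),mk,5)
         ~~~~~~~~~~~~~~~~~~~~^^^^^^^^^^^^^^^^^^^^^^^^^^^^^^^^^^^^^^^^^^^^^^^^^^^^^^^^^^
cv2.error: OpenCV(4.12.0) /io/opencv/modules/video/src/ecc.cpp:589: error: (-7:Iterations do not converge) The algorithm stopped before its convergence. The correlation is going to be minimized. Images may be uncorrelated or non-overlapped in function 'findTransformECC'
```

```bash
python3 - <<'E'
s=open("feel.py").read().split("g=lambda")[0]+'''k=8
now=np.mean([vision.snapshot("scene")[:,:,::-1].astype(float) for _ in range(2)],0).astype(np.uint8)
cv2.imwrite("pics/last.png",now)
ref=cv2.imread("pics/scene3.png")
hs=cv2.cvtColor(ref,cv2.COLOR_BGR2HSV); mk=cv2.dilate(cv2.inRange(hs,(100,80,30),(130,255,255)),np.ones((3,3)))
y0,y1,x0,x1=186,250,302,360; p=14
up=lambda a,i=2:cv2.resize(a,None,fx=k,fy=k,interpolation=i)
m3=cv2.merge([up(mk[y0:y1,x0:x1],0)]*3)
r=cv2.matchTemplate(up(now[y0-p:y1+p,x0-p:x1+p]),up(ref[y0:y1,x0:x1]),cv2.TM_SQDIFF,mask=m3)
_,_,loc,_=cv2.minMaxLoc(r); d=np.array(loc)/k-p
a,b=proj("scene",T((.5728,.0138,-.251),[[0,.02,.08],[0,.03,.08]])); v=(b-a)/10; u=v/np.linalg.norm(v)
print("book mm %.2f px"%(d@v/(v@v)),d,"perp %.2f"%(u[0]*d[1]-u[1]*d[0]))
'''
open("feel.py","w").write(s)
E
time python3 feel.py 2
echo '[[[0,0,0,0,0,0.05],[0,0,0,0,0,0.05],[0,0,0,0,0,0]]]' | python3 inch.py
python3 feel.py 2
```

```text
t 18.50 turn 0.770 M [-0.779  0.277  0.101] F [-2.6 -4.4  8.9] tcp [ 0.5475 -0.0904  0.0545] grip 66.5 j [ 0.35  0.9  -0.46  1.89  0.77  0.53 -0.1 ]
book mm 0.25 px [0.125 0.   ] perp -0.08
t: 18.9
tcp_pos: [0.5472, -0.0906, 0.0545]
eef_rot: [0.532, 0.847, -0.002, 0.0]
contact_force: [-3.6, -4.4, 7.9]
gripper_width: 0.013
grip_force: 66.5
t 19.00 turn 0.870 M [-0.841  0.342  0.105] F [-2.5 -4.5  9.5] tcp [ 0.5473 -0.0906  0.0545] grip 66.5 j [ 0.33  0.9  -0.43  1.89  0.74  0.52 -0.17]
book mm 0.71 px [0.25  0.125] perp -0.06
real	0m2.714s
user	0m0.994s
sys	0m0.137s
```

The book starts moving at about 0.84 rad of turn. Continue and watch for the book stopping at the backstop.

```bash
for i in 1; do echo '[[[0,0,0,0,0,0.05],[0,0,0,0,0,0.05],[0,0,0,0,0,0]]]' | python3 inch.py | grep xx; python3 feel.py 2
echo '[[[0,0,0,0,0,0.05],[0,0,0,0,0,0.05],[0,0,0,0,0,0]]]' | python3 inch.py | grep xx; python3 feel.py 2
echo '[[[0,0,0,0,0,0.05],[0,0,0,0,0,0.05],[0,0,0,0,0,0]]]' | python3 inch.py | grep xx; python3 feel.py 2
echo '[[[0,0,0,0,0,0.05],[0,0,0,0,0,0.04],[0,0,0,0,0,0]]]' | python3 inch.py | grep xx; python3 feel.py 3; done
```

```text
t 19.50 turn 0.970 M [-0.895  0.461  0.092] F [-3.7 -4.3  9.6] tcp [ 0.547  -0.0907  0.0545] grip 66.7 j [ 0.32  0.9  -0.41  1.9   0.71  0.5  -0.24]
book mm 1.22 px [0.5   0.125] perp -0.21
t 20.00 turn 1.070 M [-0.925  0.478  0.102] F [-4.1 -3.9  9.7] tcp [ 0.5467 -0.0908  0.0545] grip 66.7 j [ 0.3   0.89 -0.38  1.9   0.68  0.49 -0.31]
book mm 1.68 px [0.625 0.25 ] perp -0.19
t 20.50 turn 1.170 M [-0.93   0.628  0.09 ] F [-4.3 -4.7 10.7] tcp [ 0.5464 -0.0909  0.0545] grip 66.8 j [ 0.29  0.89 -0.36  1.9   0.65  0.48 -0.38]
book mm 1.89 px [0.625 0.375] perp -0.10
t 21.05 turn 1.260 M [-0.936  0.698  0.103] F [-5.2 -4.7 10.4] tcp [ 0.5462 -0.0909  0.0545] grip 66.9 j [ 0.28  0.88 -0.34  1.9   0.62  0.47 -0.45]
book mm 1.89 px [0.625 0.375] perp -0.10
```

```bash
python3 -c "
import cv2,numpy as np
c=lambda f:cv2.resize(cv2.imread(f)[170:270,265:365],(400,400),interpolation=2)
cv2.imwrite('pics/cmp.png',np.hstack([c('pics/scene3.png'),c('pics/last.png')]))"
```

```text
(no output)
```

View pics/cmp.png

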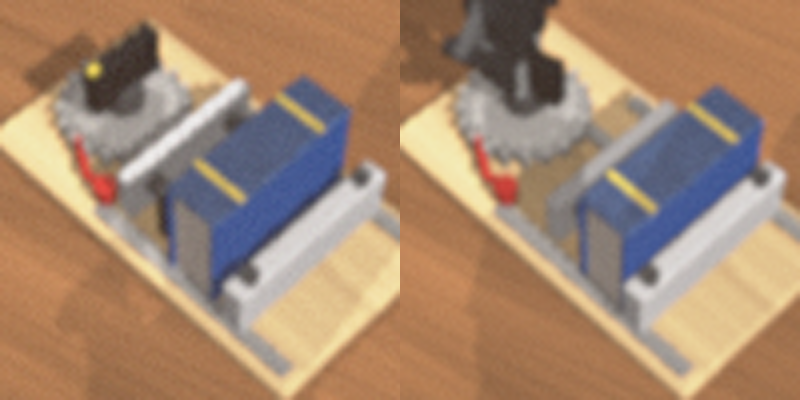

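The book has moved about (2, 3) px, or 8–9 mm. So the matcher was biased by the gripper's shadow, and I'll correct it with gradient matching.

```bash
python3 - <<'E'
s=open("feel.py").read()
s=s.replace('r=cv2.matchTemplate(up(now[y0-p:y1+p,x0-p:x1+p]),up(ref[y0:y1,x0:x1]),cv2.TM_SQDIFF,mask=m3)\n_,_,loc,_=cv2.minMaxLoc(r)',
'''gr=lambda a:cv2.GaussianBlur(a,(0,0),.7)[:,:,2].astype(np.float32)-cv2.GaussianBlur(a,(0,0),.7)[:,:,0]
gd=lambda a:cv2.magnitude(cv2.Sobel(gr(a),5,1,0),cv2.Sobel(gr(a),5,0,1))
sp=cv2.dilate(cv2.inRange(hs,(18,90,90),(40,255,255)),np.ones((5,5)))
A,B=gd(now)[y0-p:y1+p,x0-p:x1+p],gd(ref)[y0:y1,x0:x1]
r=cv2.matchTemplate(up(A),up(B),cv2.TM_CCORR_NORMED,mask=up(mk[y0:y1,x0:x1],0).astype(np.float32))
_,cc,_,loc=cv2.minMaxLoc(r);print(round(cc,3),end=" ")''')
open("feel.py","w").write(s)
t=s.split("k=8\n")
open("off.py","w").write("from h import *\nk=8\n"+t[1].replace('np.mean([vision.snapshot("scene")[:,:,::-1].astype(float) for _ in range(2)],0).astype(np.uint8)','cv2.imread("pics/last.png")').replace('cv2.imwrite("pics/last.png",now)','')+"print('px/mm',v)")
E
python3 off.py
```

```text
0.886 book mm 7.95 px [2.5  1.75] perp -0.19
px/mm [0.29927477 0.23915208]
```

```bash
echo '[[[-0.0005,-0.0005,-0.001,0,0,0.03],[0,0,0,0,0,0.02],[0,0,0,0,0,0]]]' | python3 inch.py | grep xx; python3 feel.py 3
echo '[[[0,0,0,0,0,0.05],[0,0,0,0,0,0]]]' | python3 inch.py | grep xx; python3 feel.py 3
echo '[[[0,0,0,0,0,0.05],[0,0,0,0,0,0]]]' | python3 inch.py | grep xx; python3 feel.py 3
```

```text
t 21.60 turn 1.310 M [-1.047  0.402  0.121] F [-3.1 -5.   2.6] tcp [ 0.546  -0.0909  0.0546] grip 65.5 j [ 0.27  0.88 -0.32  1.9   0.6   0.46 -0.48]
0.863 book mm 8.87 px [2.75 2.  ] perp -0.15
t 22.05 turn 1.360 M [-1.099  0.464  0.105] F [-4.2 -4.9  3.2] tcp [ 0.5459 -0.0909  0.0546] grip 65.5 j [ 0.26  0.88 -0.31  1.9   0.58  0.45 -0.51]
0.859 book mm 9.78 px [3.   2.25] perp -0.12
t 22.50 turn 1.410 M [-1.097  0.514  0.141] F [-4.3 -4.7  3.7] tcp [ 0.5457 -0.0909  0.0546] grip 65.5 j [ 0.26  0.88 -0.3   1.9   0.56  0.45 -0.55]
0.856 book mm 10.04 px [3.125 2.25 ] perp -0.19
```

```bash
for i in 1; do echo '[[[0,0,0,0,0,0.05],[0,0,0,0,0,0]]]' | python3 inch.py | grep xx; python3 feel.py 4
echo '[[[0,0,0,0,0,0.05],[0,0,0,0,0,0]]]' | python3 inch.py | grep xx; python3 feel.py 4
echo '[[[0,0,0,0,0,0.05],[0,0,0,0,0,0]]]' | python3 inch.py | grep xx; python3 feel.py 4
echo '[[[0,0,0,0,0,0.05],[0,0,0,0,0,0]]]' | python3 inch.py | grep xx; python3 feel.py 4; done
```

```text
t 23.00 turn 1.460 M [-1.064  0.565  0.167] F [-4.2 -4.8  3.5] tcp [ 0.5456 -0.0909  0.0546] grip 65.6 j [ 0.25  0.88 -0.29  1.9   0.54  0.44 -0.58]
0.854 book mm 10.04 px [3.125 2.25 ] perp -0.19
t 23.50 turn 1.510 M [-1.081  0.614  0.132] F [-5.2 -4.9  3.6] tcp [ 0.5454 -0.0908  0.0546] grip 65.6 j [ 0.24  0.88 -0.28  1.9   0.53  0.44 -0.61]
0.856 book mm 9.78 px [3.   2.25] perp -0.12
t 24.00 turn 1.562 M [-1.026  0.692 -0.143] F [-4.7 -4.6  3.8] tcp [ 0.5453 -0.0908  0.0545] grip 65.7 j [ 0.24  0.88 -0.26  1.9   0.51  0.43 -0.64]
0.86 book mm 9.78 px [3.   2.25] perp -0.12
t 24.50 turn 1.610 M [-1.071  0.705  0.234] F [-5.2 -4.9  4.4] tcp [ 0.5452 -0.0908  0.0546] grip 65.9 j [ 0.23  0.88 -0.25  1.9   0.49  0.43 -0.68]
0.861 book mm 9.78 px [3.   2.25] perp -0.12
```

The book has stopped against the backstop since about 1.36 rad, and the torque is rising. I'll feel further inside this tooth before deciding on tooth 6; it falls back to tooth 5 if I don't pass it.

```bash
python3 feel.py 8
echo '[[[0,0,0,0,0,0.05],[0,0,0,0,0,0.05],[0,0,0,0,0,0]]]' | python3 inch.py | grep xx; python3 feel.py 8
echo '[[[0,0,0,0,0,0.05],[0,0,0,0,0,0]]]' | python3 inch.py | grep xx; python3 feel.py 8
```

```text
t 25.00 turn 1.610 M [-1.068  0.708  0.234] F [-4.8 -4.5  4. ] tcp [ 0.5452 -0.0908  0.0546] grip 65.9 j [ 0.23  0.88 -0.25  1.9   0.49  0.43 -0.68]
0.861 book mm 9.78 px [3.   2.25] perp -0.12
t 25.80 turn 1.710 M [-1.047  0.795  0.271] F [-5.3 -4.6  4.5] tcp [ 0.5449 -0.0907  0.0546] grip 66.0 j [ 0.21  0.87 -0.23  1.9   0.45  0.42 -0.74]
0.862 book mm 9.78 px [3.   2.25] perp -0.12
t 26.50 turn 1.760 M [-1.027  0.874  0.306] F [-6.  -4.3  5.2] tcp [ 0.5447 -0.0906  0.0546] grip 66.1 j [ 0.21  0.87 -0.22  1.9   0.43  0.42 -0.77]
0.862 book mm 9.78 px [3.   2.25] perp -0.12
```

The slope is about 22 N/rad, as expected. The squeeze would be about 5–6 N at tooth 5 and about 12–13 N at tooth 6, so tooth 6 is nearest to 10 N and still well below 20 N. Turn just past it, then back off gently onto the pawl.

```bash
echo '[[[0,0,0,0,0,0.05],[0,0,0,0,0,0]]]' | python3 inch.py | grep xx; python3 feel.py 3
echo '[[[0,0,0,0,0,0.05],[0,0,0,0,0,0]]]' | python3 inch.py | grep xx; python3 feel.py 3
echo '[[[0,0,0,0,0,0.035],[0,0,0,0,0,0]]]' | python3 inch.py | grep xx; python3 feel.py 3
```

```text
t 26.95 turn 1.810 M [-1.01   0.93   0.269] F [-6.2 -3.6  5. ] tcp [ 0.5446 -0.0906  0.0546] grip 66.1 j [ 0.2   0.87 -0.21  1.91  0.41  0.41 -0.8 ]
0.861 book mm 9.78 px [3.   2.25] perp -0.12
t 27.40 turn 1.859 M [-0.983  0.935  0.357] F [-6.6 -4.1  5.3] tcp [ 0.5445 -0.0905  0.0546] grip 66.4 j [ 0.19  0.87 -0.19  1.91  0.39  0.41 -0.83]
0.856 book mm 10.24 px [3.125 2.375] perp -0.10
t 27.85 turn 1.894 M [-0.987  1.005  0.378] F [-6.3 -4.5  5.1] tcp [ 0.5444 -0.0904  0.0546] grip 66.4 j [ 0.19  0.87 -0.19  1.91  0.38  0.4  -0.86]
0.858 book mm 10.24 px [3.125 2.375] perp -0.10
```

```bash
echo '[[[0,0,0,0,0,0.02],[0,0,0,0,0,0]]]' | python3 inch.py | grep xx; python3 feel.py 3
echo '[[[0,0,0,0,0,-0.04],[0,0,0,0,0,0]]]' | python3 inch.py | grep xx; python3 feel.py 3
echo '[[[0,0,0,0,0,-0.02],[0,0,0,0,0,0]]]' | python3 inch.py | grep xx; python3 feel.py 3
echo '[[[0,0,0,0,0,-0.02],[0,0,0,0,0,0]]]' | python3 inch.py | grep xx; python3 feel.py 3
```

```text
t 28.30 turn 1.914 M [-0.988  1.029  0.369] F [-6.9 -4.3  5.1] tcp [ 0.5444 -0.0904  0.0546] grip 66.5 j [ 0.19  0.87 -0.18  1.91  0.37  0.4  -0.87]
0.857 book mm 10.24 px [3.125 2.375] perp -0.10
t 28.75 turn 1.875 M [-0.997  0.972  0.186] F [-6.7 -3.8  5.7] tcp [ 0.5444 -0.0905  0.0546] grip 66.2 j [ 0.19  0.87 -0.19  1.91  0.38  0.41 -0.84]
0.857 book mm 9.78 px [3.   2.25] perp -0.12
t 29.20 turn 1.856 M [-0.938  0.939 -0.147] F [-6.3 -3.4  5.4] tcp [ 0.5444 -0.0906  0.0546] grip 66.1 j [ 0.2   0.87 -0.2   1.91  0.39  0.41 -0.83]
0.86 book mm 9.78 px [3.   2.25] perp -0.12
t 29.65 turn 1.838 M [-0.929  0.948 -0.541] F [-6.5 -4.1  6. ] tcp [ 0.5444 -0.0906  0.0546] grip 66.2 j [ 0.2   0.87 -0.2   1.91  0.4   0.41 -0.82]
0.859 book mm 9.78 px [3.   2.25] perp -0.12
```

Backing off drives the torque negative near 1.865 rad, so the pawl is holding in tooth 6. Unload the grip, release, and withdraw upward.

```bash
echo '[[[0,0,0,0,0,0.022],[0,0,0,0,0,0],[0,0,0,0,0,0]]]' | python3 inch.py
echo '[[[0,0,0,0,0,0],[0,0,0,0,0,0],[0,0,0,0,0,0],[0,0,0,0,0,0],[0,0,0,0,0,0]]]' | python3 inch.py 0.05
echo '[[[0,0,-0.01,0,0,0],[0,0,-0.02,0,0,0],[0,0,-0.025,0,0,0],[0,0,-0.03,0,0,0],[0,0,-0.03,0,0,0],[0,0,-0.025,0,0,0],[0,0,-0.01,0,0,0],[0,0,0,0,0,0]]]' | python3 inch.py
python3 feel.py 2; python3 -c "
from h import *
go(.4,-.3,.2,np.pi-.251)"
```

```text
t: 30.05
tcp_pos: [0.5445, -0.0906, 0.0546]
eef_rot: [0.87, 0.493, -0.003, -0.001]
contact_force: [-7.1, -3.6, 5.4]
gripper_width: 0.0132
grip_force: 66.2
t: 30.55
tcp_pos: [0.548, -0.0888, 0.0548]
eef_rot: [0.869, 0.495, 0.0, -0.0]
contact_force: [-0.3, -0.2, 0.2]
gripper_width: 0.0501
grip_force: 0.0
t: 31.35
tcp_pos: [0.5486, -0.0892, 0.2063]
eef_rot: [0.869, 0.495, 0.001, 0.001]
contact_force: [1.0, -0.1, 0.0]
gripper_width: 0.05
grip_force: 0.0
t 31.45 turn 1.856 M [0.01  0.005 0.015] F [ 0.1 -0.6 -0.1] tcp [ 0.5473 -0.0893  0.2045] grip 0.0 j [ 0.27  0.64 -0.32  1.81  0.29  0.74 -0.74]
0.861 book mm 9.78 px [3.   2.25] perp -0.12
t 31.55 tcp [ 0.5467 -0.0892  0.2034] d [-0.2562 -0.0185  0.0038] rot [-3.000e-03 -1.000e-03 -1.856e+00] F [0.1 0.3 0.7] M [ 0.031  0.002 -0.034] w 0.0499 j [ 0.27  0.64 -0.32  1.81  0.29  0.74 -0.74]
```

```bash
echo '[[[-0.03,0,0,0,0,0],[-0.035,0,0,0,0,0],[-0.035,0,0,0,0,0],[-0.035,0,0,0,0,0],[-0.035,0,0,0,0,0],[-0.03,0,0,0,0,0],[0,0,0,0,0,0],[0,0,0,0,0,0]]]' | python3 inch.py
python3 -c "
from h import *
for n in ('scene','top'): cv2.imwrite(f'pics/{n}4.png',vision.snapshot(n)[:,:,::-1])
c=lambda i:cv2.resize(i,(400,400),interpolation=2)
cv2.imwrite('pics/fin.png',np.hstack([c(cv2.imread('pics/scene4.png')[165:275,260:370]),c(cv2.imread('pics/top4.png')[145:265,245:365])]))"
```

```text
t: 32.35
tcp_pos: [0.4449, -0.2613, 0.2038]
eef_rot: [0.87, 0.494, -0.0, -0.001]
contact_force: [0.5, 1.0, 0.0]
gripper_width: 0.0499
grip_force: 0.0
```

View pics/fin.png

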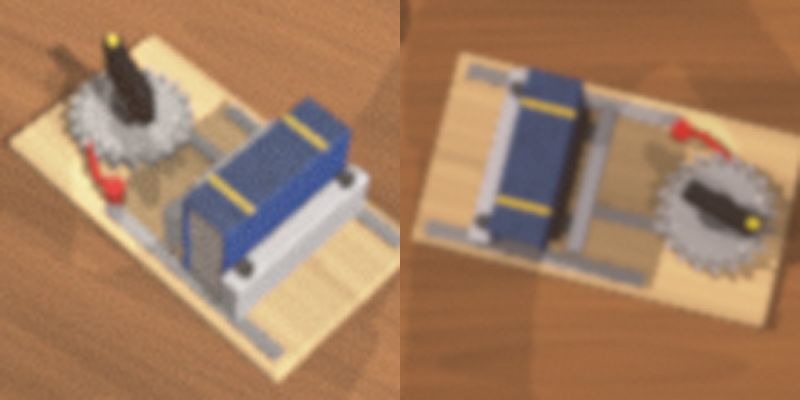

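The final view shows the book upright and held between pad and backstop. The knob has turned about 108° (tooth 6), the pawl is seated, and the robot is clear.

```bash
python3 -c "
from rig import bot, vision
print(bot.finish_job())"
```

```text
the job is handed in; nothing more can be done
None
```

The blue book is clamped spine up, with the pawl holding at tooth 6 and the robot clear. I put the squeeze at about 12 N, estimated from the knob torque and turn angle. The job is handed in at about 32 s, and no result was shown.

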